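# Spent battery into the push-to-open bin

## Robot

A 6-joint arm with a two-finger parallel gripper is mounted at the origin on the work surface. World frame = base frame: x ahead of the robot, y to its left, z up, the work surface at z = 0. Lengths are in m, angles in rad, forces in N, time in s.
With the tool pointing down it reaches from about 0.25 to 0.725 m from the base axis. Payload 4 kg.
Tool frame: the origin (TCP) lies midway between the tips of the shut fingers; the grasp point (between the pads) lies arm.grip_depth behind it (arm.grip_depth is the distance from the TCP to the grasp point, in m); x points along the fingers, y is the direction in which the jaws open and shut, and the axes are right-handed (so a half turn about x gives the same grasp; the last joint's range is limited). The gripper opens to 85 mm and grips with 20 to 120 N. Pads are 22 mm wide; open, the fingers measure 114 mm over their backs; the gripper's body (76 mm by 85 mm) begins 54 mm behind the grasp point. The pads swing forward as they close: fully open they stand 13 mm farther back than shut.
Start: joints at [-1.272, 0.241, 0.005, 1.335, 0, 1.571], TCP at [0.147, -0.478, 0.231] pointing down, gripper open.
Joint ranges: [-2.72, 2.72], [-1.05, 1.87], [-1.09, 1.28], [-1.99, 2.15], [-1.42, 1.44], [-3.14, 3.14]. Speed limits (rad/s): [2.79, 2.79, 3.14, 3.14, 3.14, 3.14].

## Interface

Orientations are given as a 3x3 rotation matrix whose columns are the frame's x, y, z axes.
In Python, from rig import arm gives the robot as it stands.
- The arm moves only by the tool play_rows, never from a script. Its argument "increments" is a list of rows, each a list of 4 numbers: the shift along the world's x, y, z as a fraction of full scale, then the turn about the world's z as a fraction of full scale. In form: [[tx, ty, tz, roll], ...]. A call has 1 to 20 rows; each row is the pose to reach, as a shift and turn from the pose measured when the call began, turning the shorter way round; what a row does not reach only later rows make up. Full scale, the value 1, is 0.2 m for a shift and 180 degrees for a turn. A row lasts 1/10 s, in which the tool goes at most 50 mm and 8.59 degrees, less where a joint would pass 70% of its speed; a pose out of reach is approached as far as the arm can. A call with a number of a shift or a turn outside -1 to 1 is refused whole. A call with a gripper value outside its range is refused whole. "jaw" is the closure, from -1 (fully open) to 1 (shut), set as the call begins (left out, the last holds). The fingers move at their own pace and stop on an object; "force" is the grip in N (left out, the last holds). Time passes only in rows, so rows that repeat a pose let the fingers close. It gives the time, the measured TCP pose, the force and the opening at its end, in the units of the state.
- arm.state(): the state, without advancing time (a new reading comes with each control period).
- arm.camera(name): name is "scene" or "side" or "wrist"; returns a dict with "pixels" (480x640x3 uint8, blue, green, red), "vfov" (degrees; the focal length in pixels is half the picture's height over the tangent of half this angle, whatever the lens; pixels are square), "cx", "cy" (the principal point, pixels), "k1" (the pictures are not rectified: a ray, as slopes to the right and down, at radius r is drawn at 1 + k1 r^2 times it, then the intrinsics apply), "xyz" and "rotation" of the camera in the world. Camera axes: x right, y down, z forward; pixel columns grow to the right and rows downward; lengths in m; the calibration is good to about 2 mm. A picture is of the moment at which its call begins. There is no depth.
- arm.finish_job(): hands the job in, once; it reports no verdict.
The state is a dict: "clock": time; "qpos": joint angles; "joint_vel": joint speeds; "tau": joint torques, N m; "eef_pos": TCP position; "eef_rot": TCP orientation; "force": force on the tool from outside, world axes, zero at the start; "torque": the same for the moment, N m; "opening": finger opening in m.
Only numpy, scipy, OpenCV 4.12 (cv2) and the standard library are available. Lean on these libraries where they do the work, as an engineer would, in place of code of your own. Each camera call takes 0.05 s, during which the arm holds its last target.

## Task

Get the used battery out of the tray and into the tilt-out bin: press the bin's flap inward until its touch latch lets go and it springs ajar, drop the battery in, then press the flap in again so that it latches and stays shut. Leave the nail clipper, the mug and the remote where they are.

Things in the scene. Friction and masses are not known exactly. Their poses are not given: they have to be found in the camera images.
- bin: Pale grey plastic tilt-out bin, fixed, 160 mm deep (x), 200 wide (y), 200 high. Origin on the table below the middle of the shut flap's front face; x points inward (to the back), z up. The flap is the whole front, 8 mm thick, 14 to 200 mm high, hinged along its foot (axis along y at x=6, z=12 mm). Roof and sides begin at x=20 mm, 12 mm behind the shut flap. A bucket behind the flap tilts with it.
- flap (a joint): Flap angle (rad): 0 latched shut, + tipped out to the bin's -x, - pressed in past shut (stop at -0.062, 11 mm at the top). A spring opens it, a push-push latch holds it. From 0, press to -0.042 or beyond and let go: it springs to 0.45. From 0.45, press to -0.042 or beyond and let go: it settles at 0, latched. Less may fail. About 4 N near the top edge ajar, 7 N past shut, more if fast.
- flap_top (a point): Middle of the top edge of the flap's front face (moves with it; 200 mm above the table when shut). x inward through the flap, y along the edge, z up the flap. Ajar at 0.45 the edge is 82 mm further out and 178 mm above the table; the mouth from it to the roof's front edge is then about 90 mm by 126 mm (y), centred about 30 mm out (-x) from the bin's origin.
- bucket_floor (a point): Centre of the inner floor of the bucket behind the flap (moves with the flap). x inward, y across, z up out of the bucket. The inside is 103 mm (x) by 126 mm (y); the walls are about 82 mm high, at the sides near the flap 160 mm.
- battery_center (a point): Centre of a spent AA battery, a plain dark metal cylinder with a brass-coloured band, 14.5 mm in diameter and 50.5 mm long, 24 g, lying in the tray; x runs along its length. Its centre is 7 mm above the tray's floor.
- tray: Lacquered wooden tray fixed to the table, 240 mm (x) by 180 mm (y), rim 16 mm high, wall 7 mm, floor 7 mm thick. Origin at the centre of its underside, z up. Battery and nail clipper lie in it.
- clipper: Chrome nail clipper, 62 by 13 by 11 mm, lying along its x in the tray; origin at the centre of its underside. A bystander.
- mug: Black ceramic mug, 80 mm in diameter, 92 mm high, handle on its +y side; origin at the centre of its underside. A bystander.
- remote: Silver remote control, 165 by 45 by 18 mm, long side along its x; origin at the centre of its underside. A bystander.

How it is judged:
By the outcome, as a careful person would: the job done as asked, in the order asked, and still so for the second after the job is handed in, with the robot touching nothing.
It also fails if it takes over 72 s, if anything falls off the work surface, if the arm or the gripper's body presses on something with over 40 N, if the wrist force passes 120 N, or if a joint passes its speed limit or range.

## Working session

There is one attempt and no reset: what is moved stays moved. The work goes in short steps, Python scripts to look and compute and a tool call to move; the robot and the scene stay as the last step left them, time stands still between calls to the robot, and variables do not carry over. Pictures are saved under pics/ and viewed, and the job is handed in when it is done.

Besides the shell and the picture viewer there is one more tool, called after ">>>" by a JSON object that holds its "name" and its "arguments". play_rows: Moves the arm, as the interface text tells. Shift numbers are shares of 0.2 m and turn numbers shares of 180 degrees, none past 1 either way. Its arguments: {"type":"object","properties":{"increments":{"type":"array"},"jaw":{"type":"number"},"force":{"type":"number"}},"required":["increments"]}

```bash
mkdir -p pics; ls
python3 - <<'E'
from rig import arm
import cv2
s=arm.state()
print(s, arm.grip_depth)
for n in ["scene","side","wrist"]:
    c=arm.camera(n); cv2.imwrite(f"pics/{n}0.png",c["pixels"]); print(n,{k:v for k,v in c.items() if k!="pixels"})
E
```

```text
pics
{'clock': 0.0, 'qpos': array([-1.27199778e+00,  2.41408598e-01,  3.71782645e-03,  1.33519295e+00,
       -2.00032413e-05,  1.57081392e+00]), 'joint_vel': array([-0.00123226, -0.00049467, -0.00127238, -0.00103248, -0.0004877 ,
        0.00016113]), 'tau': array([-5.40420151e-04, -3.72316110e+01,  2.52410388e+01,  1.67736236e-02,
       -7.12233532e-05,  1.53858579e-06]), 'eef_pos': array([ 0.14699406, -0.47724257,  0.2304127 ]), 'eef_rot': array([[-6.33588640e-04,  2.94354746e-01, -9.55696020e-01],
       [ 1.98901808e-03, -9.55693950e-01, -2.94355427e-01],
       [-9.99997821e-01, -2.08739692e-03,  2.00399186e-05]]), 'force': array([-0.95984375, -0.42425509,  0.02966108]), 'torque': array([-0.020055  , -0.01870223,  0.04963164]), 'opening': 0.0854339314919972} 0.0187
scene {'vfov': 51.06704138796198, 'cx': 324.5899983478909, 'cy': 238.4554347508662, 'k1': -0.11759963302965502, 'xyz': array([0.6536376 , 0.54680778, 0.72794421]), 'rotation': array([[-0.98904699,  0.11986772, -0.08612649],
       [ 0.14650146,  0.72613913, -0.67175835],
       [-0.01798233, -0.67701823, -0.73574653]])}
side {'vfov': 50.51581228279586, 'cx': 307.58771007580407, 'cy': 232.09874726030458, 'k1': -0.011124168904986725, 'xyz': array([0.37102252, 0.66825041, 0.61382193]), 'rotation': array([[-0.95148104, -0.18178342,  0.24827128],
       [-0.30724911,  0.51724764, -0.79878212],
       [ 0.01678761, -0.83630716, -0.54800411]])}
wrist {'vfov': 64.51395202922822, 'cx': 310.66545982037945, 'cy': 238.77145629485258, 'k1': -0.0119257257593321, 'xyz': array([ 0.22386987, -0.45359476,  0.37351057]), 'rotation': array([[ 0.29416499, -0.90787948, -0.29870021],
       [-0.95575081, -0.28031561, -0.08923876],
       [-0.00271229,  0.31173388, -0.95016558]])}
```

View pics/scene0.png

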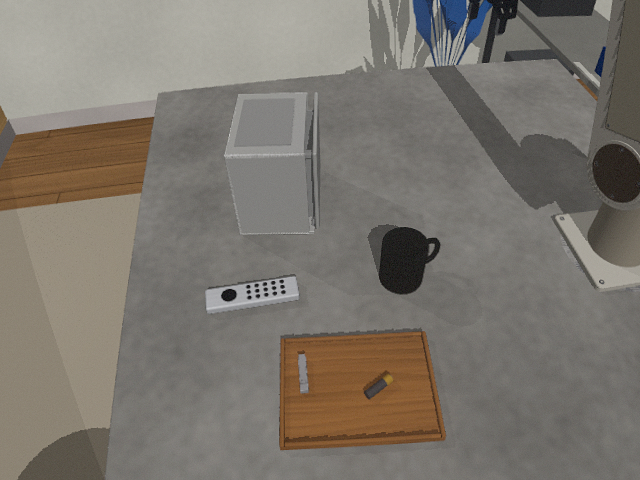

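View pics/side0.png

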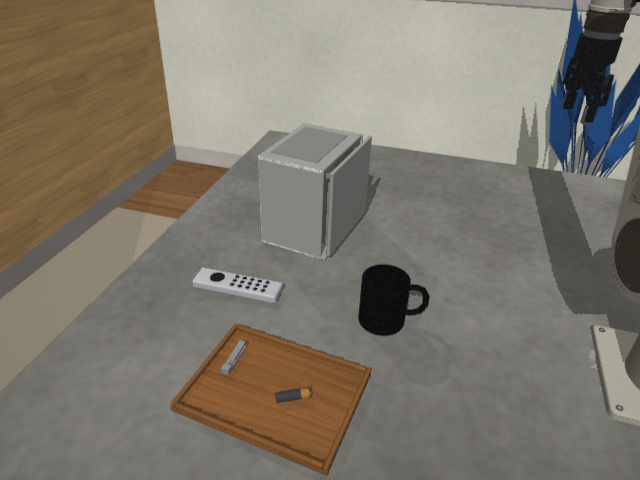

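View pics/wrist0.png

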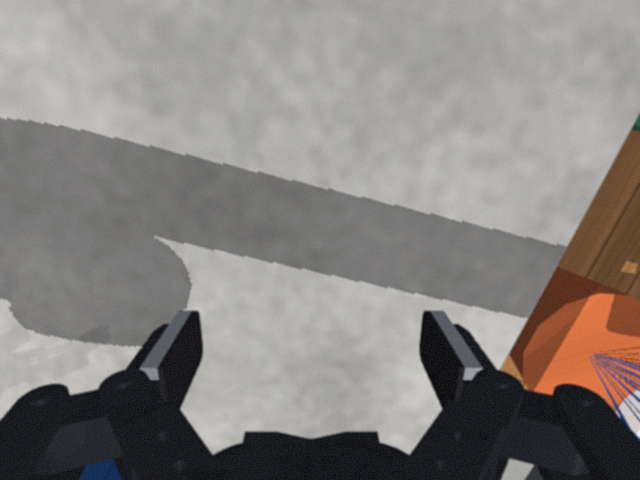

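The scene view shows the bin at about (270,165) with its flap facing right (towards the robot, -x). The mug is at (403,260), the remote at (252,294), and the tray at (360,388) with the battery at (378,386) and the clipper at (303,372). I'll zoom in for precise corners.

```bash
cat > h.py <<'E'
import numpy as np, cv2
from rig import arm
def ray(c,u,v):
    f=240/np.tan(np.radians(c["vfov"])/2)
    K=np.array([[f,0,c["cx"]],[0,f,c["cy"]],[0,0,1]])
    d=cv2.undistortPoints(np.array([[[u,v]]],float),K,np.array([c["k1"],0,0,0.]))[0,0]
    return np.asarray(c["rotation"])@np.array([d[0],d[1],1])
def onz(c,u,v,z):
    r=ray(c,u,v); o=np.asarray(c["xyz"]); return o+r*(z-o[2])/r[2]
def proj(c,P):
    R=np.asarray(c["rotation"]); f=240/np.tan(np.radians(c["vfov"])/2)
    p=(np.atleast_2d(P)-c["xyz"])@R; s=p[:,:2]/p[:,2:]; s=s*(1+c["k1"]*(s**2).sum(1,keepdims=True))
    return s*f+[c["cx"],c["cy"]]
def tri(cs,uvs):
    A=np.zeros((3,3));b=np.zeros(3)
    for c,(u,v) in zip(cs,uvs):
        r=ray(c,u,v);r/=np.linalg.norm(r);M=np.eye(3)-np.outer(r,r);A+=M;b+=M@c["xyz"]
    return np.linalg.solve(A,b)
def crop(c,x0,y0,w,h,k,name):
    cv2.imwrite(name,cv2.resize(c["pixels"][y0:y0+h,x0:x0+w],None,fx=k,fy=k,interpolation=cv2.INTER_CUBIC))
E
python3 - <<'E'
from h import *
c=arm.camera("scene"); d=arm.camera("side")
crop(c,220,80,130,160,3.7,"pics/bs.png"); crop(d,240,115,140,150,4,"pics/bd.png")
crop(c,270,320,180,135,4.4,"pics/ts.png"); crop(d,165,315,215,165,3.6,"pics/td.png")
E
```

```text
(no output)
```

View pics/bs.png

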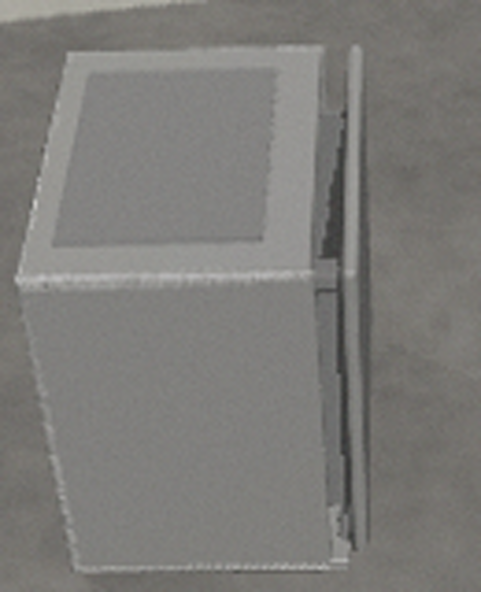

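View pics/bd.png

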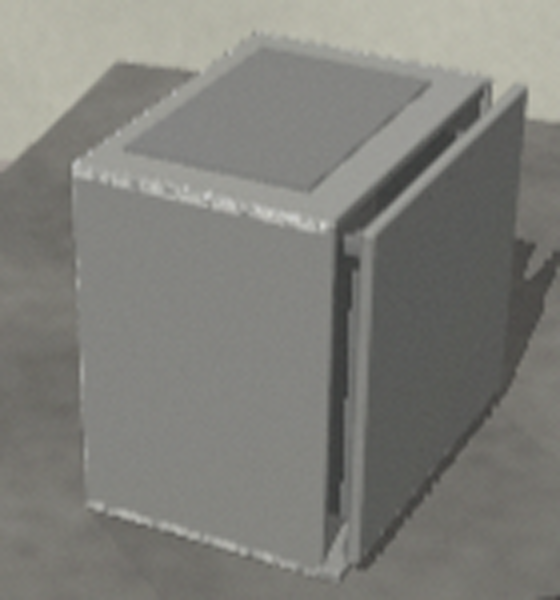

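View pics/ts.png

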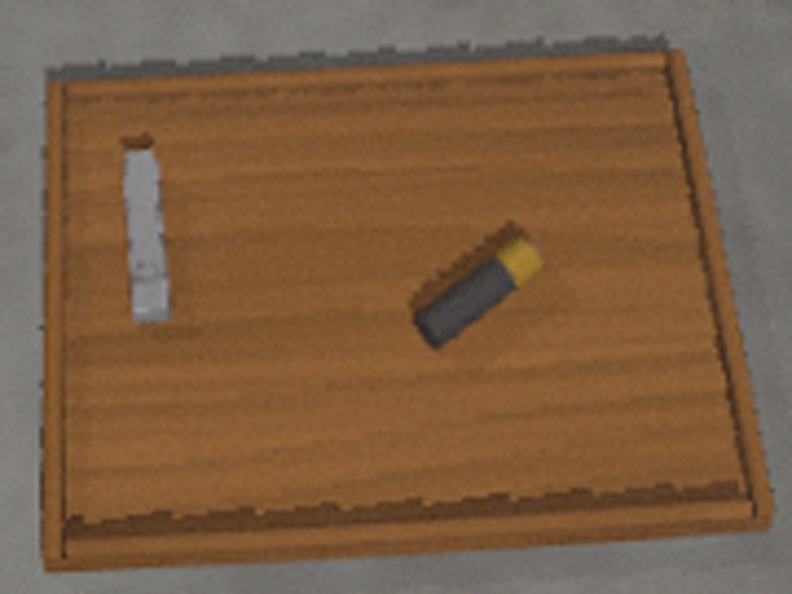

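View pics/td.png

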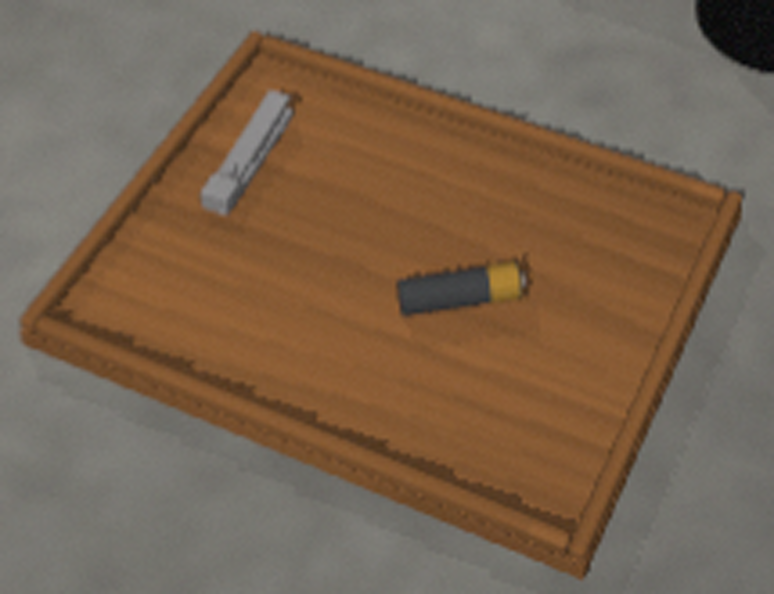

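Run:
```python
from h import *
c=arm.camera("scene"); d=arm.camera("side")
S=lambda x,y:(x/3.7+220,y/3.7+80); D=lambda x,y:(x/4+240,y/4+115)
for n,a,b in [("roofFN",S(310,275),D(333,228)),("roofFF",S(322,48),D(487,82)),("roofBN",S(18,283),D(75,165)),("roofBF",S(68,53),D(255,35)),("flapN",S(352,272),D(370,238)),("flapF",S(360,48),D(524,88))]:
    print(n,tri([c,d],[a,b]).round(4),onz(c,*a,.2).round(4),onz(d,*b,.2).round(4))
S=lambda x,y:(x/4.4+270,y/4.4+320); D=lambda x,y:(x/3.6+165,y/3.6+315)
for n,a,b,z in [("dark",S(427,330),D(402,295),.014),("brass",S(527,255),D(524,280),.014),("trayBL",S(47,80),D(257,35),.016),("trayBR",S(680,52),D(740,195),.016),("trayFL",S(47,560),D(25,330),.016),("trayFR",S(768,515),D(583,565),.016)]:
    print(n,tri([c,d],[a,b]).round(4),onz(c,*a,z).round(4),onz(d,*b,z).round(4))
for a,b in [((400,230),(387,270))]:
  print("mugtop",onz(c,403,236,.092),onz(d,385,275,.092))
for p in [(206,291),(296,277),(299,298),(207,312)]: print("rem",onz(c,*p,.018))
```

```text
roofFN [ 0.5966 -0.1439  0.1932] [ 0.5983 -0.133   0.2   ] [ 0.5928 -0.1336  0.2   ]
roofFF [ 0.5676 -0.3377  0.1943] [ 0.5688 -0.3275  0.2   ] [ 0.5649 -0.3252  0.2   ]
roofBN [ 0.7315 -0.1594  0.1961] [ 0.7319 -0.1509  0.2   ] [ 0.7282 -0.1562  0.2   ]
roofBF [ 0.7043 -0.358   0.1948] [ 0.7039 -0.3484  0.2   ] [ 0.7001 -0.3461  0.2   ]
flapN [ 0.5776 -0.1412  0.1934] [ 0.579  -0.1319  0.2   ] [ 0.5743 -0.1296  0.2   ]
flapF [ 0.5472 -0.334   0.1949] [ 0.5488 -0.3238  0.2   ] [ 0.5448 -0.324   0.2   ]
dark [0.5527 0.2218 0.0131] [0.5538 0.2239 0.014 ] [0.5518 0.2206 0.014 ]
brass [0.5105 0.1959 0.0075] [0.5135 0.2018 0.014 ] [0.5078 0.1979 0.014 ]
trayBL [0.6735 0.0963 0.0045] [0.6739 0.1048 0.016 ] [0.6674 0.1055 0.016 ]
trayBR [0.4355 0.1262 0.0116] [0.4382 0.1308 0.016 ] [0.4341 0.1279 0.016 ]
trayFL [0.6906 0.2791 0.0047] [0.6907 0.2847 0.016 ] [0.6841 0.2848 0.016 ]
trayFR [0.4531 0.3024 0.003 ] [0.4572 0.3076 0.016 ] [0.451  0.3093 0.016 ]
mugtop [ 0.44473826 -0.01747111  0.092     ] [ 0.44564471 -0.01106059  0.092     ]
rem [ 0.79675086 -0.01035076  0.018     ]
rem [ 0.63506784 -0.01660045  0.018     ]
rem [0.63498666 0.03038467 0.018     ]
rem [0.79468518 0.03530769 0.018     ]
```

Averaging both cameras gives these positions:
- **Bin:** origin about (0.562, -0.227), yaw about -8.7°, flap latched shut.
- **Battery:** centre about (0.532, 0.211), axis at 27.6°.

Next I'll close the fingers and move to the pre-press position.

>>> {"name": "play_rows", "arguments": {"increments": [[0.2,0.15,0,-0.04],[0.4,0.35,0,-0.08],[0.6,0.55,0,-0.12],[0.75,0.67,0,-0.143],[0.75,0.67,0,-0.143]], "jaw": 1, "force": 40}}

```text
clock: 0.85
eef_pos: [0.3002, -0.3405, 0.2313]
eef_rot: [[0.001, -0.144, -0.99], [0.001, -0.99, 0.144], [-1.0, -0.002, -0.001]]
force: [-0.6, -0.9, 0.3]
opening: 0.0122
```

>>> {"name": "play_rows", "arguments": {"increments": [[0.2,0.15,-0.05,0],[0.4,0.35,-0.1,0],[0.6,0.55,-0.2,0],[0.74,0.67,-0.31,0],[0.74,0.67,-0.31,0],[0.74,0.67,-0.31,0]]}}

```text
clock: 1.45
eef_pos: [0.4483, -0.2053, 0.1678]
eef_rot: [[-0.001, -0.14, -0.99], [0.002, -0.99, 0.14], [-1.0, -0.002, 0.002]]
force: [-1.0, 0.1, -0.5]
opening: -0.0001
```

Run:
```python
from h import *
s=arm.state(); print(s["clock"],s["eef_pos"],s["eef_rot"].round(3),s["force"],s["opening"],s["qpos"])
d=arm.camera("side"); cv2.imwrite("pics/side1.png",d["pixels"])
```

```text
1.45 [ 0.44826686 -0.20527092  0.16781463] [[-0.001 -0.14  -0.99 ]
 [ 0.002 -0.99   0.14 ]
 [-1.    -0.002  0.002]] [-1.02529639  0.05675971 -0.52635902] -8.614757504588862e-05 [-4.30368729e-01  2.66457569e-01 -1.30322153e-01  1.17635469e+00
  1.53847222e-03  2.85213343e+00]
```

View pics/side1.png

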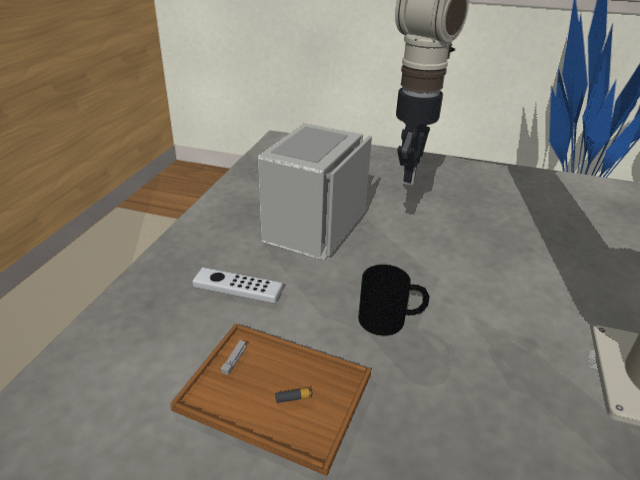

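The side view shows the closed fingers at (410,180), in front of the flap, which is still shut. I'll approach it.

>>> {"name": "play_rows", "arguments": {"increments": [[0.15,-0.023,0,0],[0.3,-0.045,0,0],[0.4,-0.06,0,0],[0.445,-0.068,0,0],[0.445,-0.068,0,0],[0.445,-0.068,0,0]]}}

```text
clock: 2.1
eef_pos: [0.5355, -0.2209, 0.169]
eef_rot: [[-0.001, -0.144, -0.99], [0.001, -0.99, 0.144], [-1.0, -0.001, 0.002]]
force: [-0.6, 0.6, 0.7]
opening: 0.0001
```

>>> {"name": "play_rows", "arguments": {"increments": [[0.01,-0.0015,0,0],[0.02,-0.003,0,0],[0.03,-0.0045,0,0],[0.03,-0.0045,0,0]]}}

```text
clock: 2.5
eef_pos: [0.5416, -0.2218, 0.1692]
eef_rot: [[-0.001, -0.144, -0.99], [0.001, -0.99, 0.144], [-1.0, -0.001, 0.001]]
force: [0.4, 0.0, -0.4]
opening: 0.0
```

>>> {"name": "play_rows", "arguments": {"increments": [[0.01,-0.0015,0,0],[0.02,-0.003,0,0],[0.02,-0.003,0,0]]}}

```text
clock: 2.8
eef_pos: [0.5459, -0.2223, 0.1691]
eef_rot: [[-0.001, -0.144, -0.99], [0.001, -0.99, 0.144], [-1.0, -0.001, 0.001]]
force: [-0.5, 0.4, 1.1]
opening: -0.0002
```

>>> {"name": "play_rows", "arguments": {"increments": [[0.01,-0.0015,0,0],[0.015,-0.0025,0,0],[0.015,-0.0025,0,0]]}}

```text
clock: 3.1
eef_pos: [0.5491, -0.2228, 0.169]
eef_rot: [[-0.001, -0.143, -0.99], [0.001, -0.99, 0.143], [-1.0, -0.001, 0.001]]
force: [0.4, 0.6, -0.4]
opening: -0.0002
```

>>> {"name": "play_rows", "arguments": {"increments": [[0.01,-0.0015,0,0],[0.015,-0.0025,0,0],[0.015,-0.0025,0,0]]}}

```text
clock: 3.4
eef_pos: [0.5515, -0.2232, 0.169]
eef_rot: [[-0.002, -0.144, -0.99], [0.002, -0.99, 0.144], [-1.0, -0.001, 0.002]]
force: [-2.7, 0.6, 2.6]
opening: 0.0001
```

>>> {"name": "play_rows", "arguments": {"increments": [[0.01,-0.0015,0,0],[0.015,-0.0025,0,0],[0.015,-0.0025,0,0]]}}

```text
clock: 3.7
eef_pos: [0.5532, -0.2235, 0.169]
eef_rot: [[-0.005, -0.144, -0.99], [0.002, -0.99, 0.144], [-1.0, -0.001, 0.005]]
force: [-5.3, 1.8, 3.8]
opening: -0.0001
```

>>> {"name": "play_rows", "arguments": {"increments": [[0.01,-0.0015,0,0],[0.02,-0.003,0,0],[0.02,-0.003,0,0]]}}

```text
clock: 4.0
eef_pos: [0.5558, -0.2239, 0.1691]
eef_rot: [[-0.008, -0.144, -0.99], [0.003, -0.99, 0.144], [-1.0, -0.001, 0.008]]
force: [-6.0, 1.0, 4.1]
opening: -0.0004
```

>>> {"name": "play_rows", "arguments": {"increments": [[0.01,-0.0015,0,0],[0.02,-0.003,0,0],[0.02,-0.003,0,0]]}}

```text
clock: 4.3
eef_pos: [0.5582, -0.2242, 0.1691]
eef_rot: [[-0.011, -0.144, -0.989], [0.003, -0.99, 0.144], [-1.0, -0.001, 0.012]]
force: [-5.9, 1.0, 3.9]
opening: -0.0001
```

>>> {"name": "play_rows", "arguments": {"increments": [[0.01,-0.0015,0,0],[0.015,-0.002,0,0],[0.015,-0.002,0,0]]}}

```text
clock: 4.6
eef_pos: [0.5595, -0.2244, 0.1692]
eef_rot: [[-0.015, -0.145, -0.989], [0.004, -0.989, 0.145], [-1.0, -0.001, 0.015]]
force: [-7.0, 1.4, 2.9]
opening: 0.0002
```

>>> {"name": "play_rows", "arguments": {"increments": [[-0.15,0.023,0,0],[-0.35,0.053,0,0],[-0.55,0.08,0,0],[-0.75,0.113,0.1,0],[-0.8,0.12,0.2,0],[-0.8,0.12,0.3,0],[-0.8,0.12,0.3,0],[-0.8,0.12,0.3,0]]}}

```text
clock: 5.4
eef_pos: [0.4003, -0.2007, 0.2294]
eef_rot: [[-0.013, -0.145, -0.989], [0.003, -0.989, 0.145], [-1.0, -0.001, 0.013]]
force: [0.1, 0.1, -0.5]
opening: -0.0001
```

Run:
```python
from h import *
s=arm.state(); print(s["clock"],s["eef_pos"],s["force"])
d=arm.camera("side"); cv2.imwrite("pics/side2.png",d["pixels"])
```

```text
5.4 [ 0.40029545 -0.20072905  0.22942545] [ 0.05469188  0.07005768 -0.52069705]
```

View pics/side2.png

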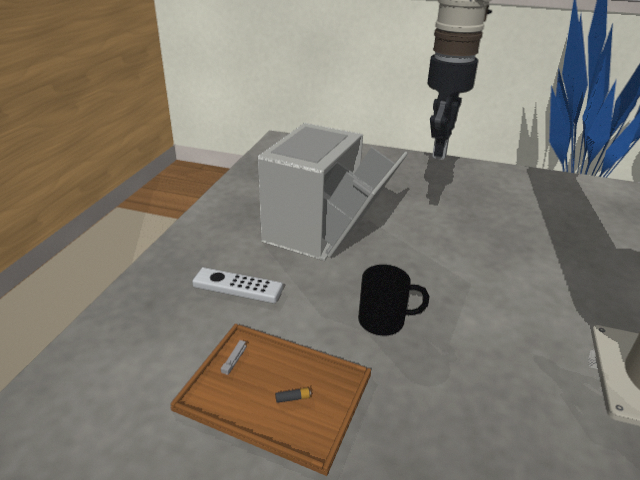

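The side view shows the flap ajar, with its top edge at (405,155). Next I'll fetch the battery, turning the wrist the long way to stay clear of the last joint's limit.

>>> {"name": "play_rows", "arguments": {"increments": [[0,0.15,0.05,0.045],[0.05,0.3,0.05,0.09],[0.1,0.45,0.05,0.135],[0.2,0.6,0.05,0.18],[0.25,0.75,0.05,0.23],[0.33,0.9,0.05,0.28],[0.33,0.9,0.05,0.32],[0.33,0.9,0.05,0.37],[0.33,0.9,0.05,0.41],[0.33,0.9,0.05,0.46],[0.33,0.9,0.05,0.5],[0.33,0.9,0.05,0.55],[0.33,0.9,0.05,0.6],[0.33,0.9,0.05,0.6]], "jaw": -0.1}}

```text
clock: 6.85
eef_pos: [0.4654, -0.0202, 0.2371]
eef_rot: [[-0.002, 0.986, 0.169], [-0.015, 0.169, -0.985], [-1.0, -0.004, 0.014]]
force: [0.1, -0.3, -0.4]
opening: 0.047
```

>>> {"name": "play_rows", "arguments": {"increments": [[0,0.15,0,0.045],[0.05,0.3,0,0.09],[0.1,0.45,0,0.135],[0.15,0.6,0,0.18],[0.2,0.75,0,0.23],[0.25,0.9,-0.1,0.28],[0.3,1,-0.15,0.32],[0.33,1,-0.2,0.37],[0.33,1,-0.2,0.41],[0.33,1,-0.2,0.46],[0.33,1,-0.2,0.5],[0.33,1,-0.2,0.55],[0.33,1,-0.2,0.6],[0.33,1,-0.2,0.6]]}}

```text
clock: 8.25
eef_pos: [0.5312, 0.1798, 0.1959]
eef_rot: [[0.013, -0.464, 0.886], [0.003, 0.886, 0.464], [-1.0, -0.004, 0.013]]
force: [-0.2, -0.4, -0.2]
opening: 0.0468
```

Run:
```python
from h import *
s=arm.state(); print(s["clock"],s["eef_pos"],s["eef_rot"].round(3),s["qpos"],s["opening"],np.degrees(np.arctan2(s["eef_rot"][1,1],s["eef_rot"][0,1])))
d=arm.camera("wrist"); cv2.imwrite("pics/w2.png",d["pixels"])
e=arm.camera("side"); cv2.imwrite("pics/side3.png",e["pixels"])
```

```text
8.25 [0.53115609 0.17975533 0.19589385] [[ 0.013 -0.464  0.886]
 [ 0.003  0.886  0.464]
 [-1.    -0.004  0.013]] [ 0.32726727  0.36717716  0.08748782  1.27811128 -0.00174271 -0.15504325] 0.04677541207006733 117.63236593270894
```

View pics/w2.png

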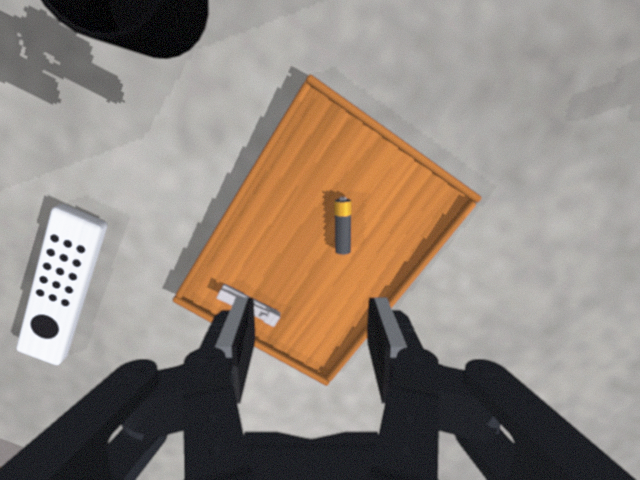

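View pics/side3.png

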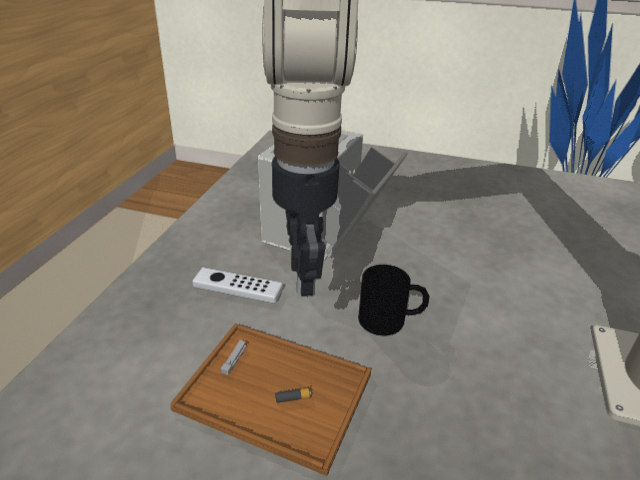

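In the wrist view the battery runs from (342,199) to (343,253), parallel to the pads. I'll compute its centre.

Run:
```python
from h import *
d=arm.camera("wrist")
p=onz(d,342,199,.015);q=onz(d,343,253,.016);print(p,q,(p+q)/2,np.degrees(np.arctan2(*(p-q)[1::-1])),np.linalg.norm(p-q))
```

```text
[0.51256321 0.20044983 0.015     ] [0.55574646 0.22536741 0.016     ] [0.53415483 0.21290862 0.0155    ] -150.01421743736736 0.04986660742838014
```

>>> {"name": "play_rows", "arguments": {"increments": [[0.012,0.08,-0.1,0.007],[0.012,0.164,-0.25,0.007],[0.012,0.164,-0.45,0.007],[0.012,0.164,-0.65,0.007],[0.012,0.164,-0.78,0.007],[0.012,0.164,-0.78,0.007],[0.012,0.164,-0.78,0.007]]}}

```text
clock: 9.1
eef_pos: [0.5337, 0.2126, 0.0405]
eef_rot: [[0.013, -0.48, 0.877], [0.003, 0.877, 0.48], [-1.0, -0.004, 0.013]]
force: [0.5, 0.3, 0.3]
opening: 0.0469
```

Run:
```python
from h import *
s=arm.state(); print(s["clock"],s["eef_pos"],s["eef_rot"].round(3),s["force"])
d=arm.camera("wrist"); cv2.imwrite("pics/w3.png",d["pixels"])
e=s["eef_pos"]; print(proj(d,[e,[.5335,.2125,.014]]))
```

```text
9.1 [0.53367301 0.21260358 0.04050024] [[ 0.013 -0.48   0.877]
 [ 0.003  0.877  0.48 ]
 [-1.    -0.004  0.013]] [0.48497453 0.32337501 0.26876836]
[[309.86130873 312.30004385]
 [310.12264902 284.40352945]]
```

View pics/w3.png

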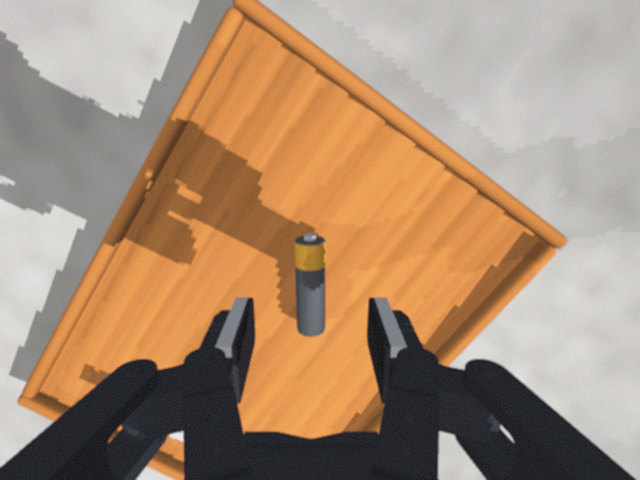

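The battery is centred between the fingers at (310,286), close to the predicted (310,284). I'll descend and grip it.

>>> {"name": "play_rows", "arguments": {"increments": [[0,0,-0.06,0],[0,0,-0.11,0],[0,0,-0.145,0],[0,0,-0.15,0],[0,0,-0.15,0]]}}

```text
clock: 9.65
eef_pos: [0.5345, 0.2129, 0.0114]
eef_rot: [[0.015, -0.481, 0.877], [0.004, 0.877, 0.481], [-1.0, -0.004, 0.015]]
force: [0.5, -0.1, -0.3]
opening: 0.0467
```

>>> {"name": "play_rows", "arguments": {"increments": [[0,0,0,0],[0,0,0,0],[0,0,0,0],[0,0,0,0],[0,0,0,0],[0,0,0,0]], "jaw": 1, "force": 40}}

```text
clock: 10.25
eef_pos: [0.5348, 0.213, 0.0118]
eef_rot: [[0.015, -0.481, 0.877], [0.004, 0.877, 0.481], [-1.0, -0.004, 0.015]]
force: [-1.2, 0.5, 3.1]
opening: 0.0122
```

The opening is 12.2 mm, less than the 14.5 mm diameter, so the tips are pinching above the midline. I'll reopen, go lower and grip again.

>>> {"name": "play_rows", "arguments": {"increments": [[0,0,0,0],[0,0,0,0],[0,0,-0.01,0],[0,0,-0.02,0],[0,0,-0.02,0],[0,0,-0.02,0]], "jaw": 0.3}}

```text
clock: 10.85
eef_pos: [0.5346, 0.2129, 0.0075]
eef_rot: [[0.015, -0.481, 0.877], [0.004, 0.877, 0.481], [-1.0, -0.004, 0.015]]
force: [1.1, -0.1, -0.0]
opening: 0.03
```

Run:
```python
from h import *
s=arm.state(); print(s["clock"],s["eef_pos"],s["force"],s["opening"])
d=arm.camera("wrist"); cv2.imwrite("pics/w4.png",d["pixels"])
```

```text
10.85 [0.53458041 0.21294039 0.00754018] [ 1.06477759 -0.12669698 -0.00622529] 0.030047741424956653
```

View pics/w4.png

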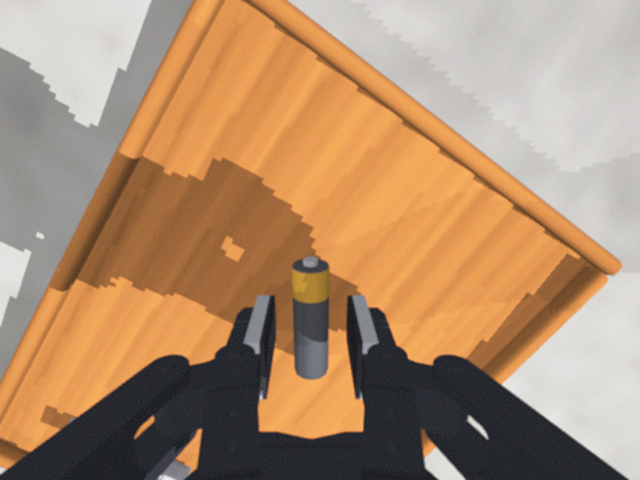

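The battery is in place at (311,318), between the pads. I'll close at this lower height.

>>> {"name": "play_rows", "arguments": {"increments": [[0,0,0,0],[0,0,0,0],[0,0,0,0],[0,0,0,0],[0,0,0,0],[0,0,0,0]], "jaw": 1, "force": 40}}

```text
clock: 11.5
eef_pos: [0.5348, 0.213, 0.0078]
eef_rot: [[0.015, -0.481, 0.877], [0.004, 0.877, 0.481], [-1.0, -0.004, 0.015]]
force: [-0.6, -0.2, 0.9]
opening: 0.0127
```

>>> {"name": "play_rows", "arguments": {"increments": [[0,0,0.05,0],[0,0,0.1,0],[0,0,0.15,0],[0,0,0.2,0],[0,0,0.2,0]]}}

```text
clock: 12.0
eef_pos: [0.5364, 0.2136, 0.0502]
eef_rot: [[0.019, -0.481, 0.877], [0.005, 0.877, 0.481], [-1.0, -0.005, 0.02]]
force: [0.6, 0.1, 0.1]
opening: 0.0129
```

Run:
```python
from h import *
s=arm.state(); print(s["clock"],s["eef_pos"],s["force"],s["opening"])
d=arm.camera("wrist"); cv2.imwrite("pics/w5.png",d["pixels"])
d=arm.camera("side"); crop(d,165,200,215,200,3,"pics/side5.png")
```

```text
12.0 [0.53636803 0.21363516 0.05020275] [0.64329846 0.06274104 0.13705539] 0.012867500338255263
```

View pics/w5.png

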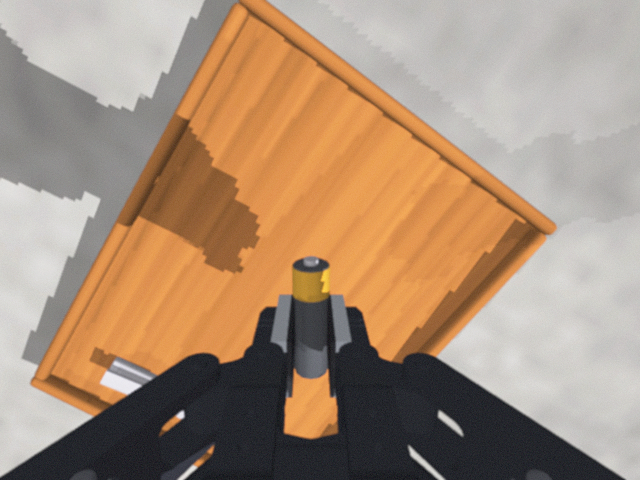

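View pics/side5.png

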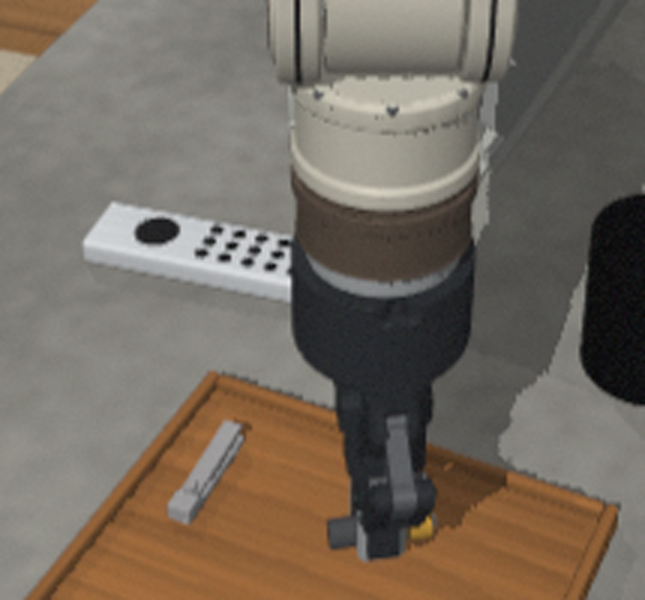

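The battery is held and lifted off the tray. I'll carry it up and over to the mouth.

>>> {"name": "play_rows", "arguments": {"increments": [[0,0,0.2,0],[0,0,0.4,0],[0,0,0.6,0],[0,-0.1,0.8,-0.04],[0,-0.3,1,-0.08],[0,-0.5,1,-0.12],[0,-0.7,1,-0.16],[0,-0.9,1,-0.208],[0,-1,1,-0.208],[0,-1,1,-0.208]]}}

```text
clock: 13.1
eef_pos: [0.5347, 0.0104, 0.2478]
eef_rot: [[0.014, 0.156, 0.988], [-0.007, 0.988, -0.156], [-1.0, -0.005, 0.015]]
force: [0.6, -0.5, -0.4]
opening: 0.0127
```

>>> {"name": "play_rows", "arguments": {"increments": [[0,-0.2,0,0],[0,-0.4,0,0],[0,-0.6,0,0],[0,-0.8,0,0],[0,-0.95,0,0],[0,-1,0,0],[0,-1,0,0]]}}

```text
clock: 13.8
eef_pos: [0.5346, -0.1899, 0.2471]
eef_rot: [[0.013, 0.157, 0.987], [-0.007, 0.988, -0.157], [-1.0, -0.004, 0.014]]
force: [-0.5, -0.1, -0.7]
opening: 0.0129
```

Run:
```python
from h import *
s=arm.state(); print(s["clock"],s["eef_pos"],s["eef_rot"].round(3),s["opening"],s["qpos"])
d=arm.camera("wrist"); cv2.imwrite("pics/w6.png",d["pixels"])
d=arm.camera("side"); cv2.imwrite("pics/side6.png",d["pixels"])
```

```text
13.8 [ 0.53458803 -0.18986627  0.24710225] [[ 0.013  0.157  0.987]
 [-0.007  0.988 -0.157]
 [-1.    -0.004  0.014]] 0.012923137994686173 [-0.34038461  0.35853407  0.20828914  1.40569766 -0.00165046 -0.18250162]
```

View pics/w6.png

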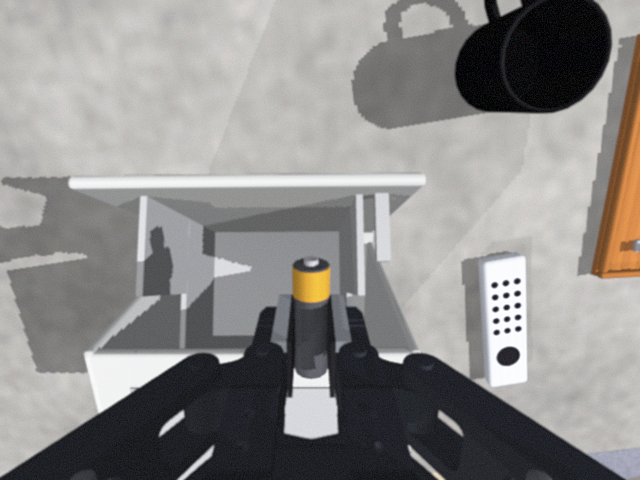

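View pics/side6.png

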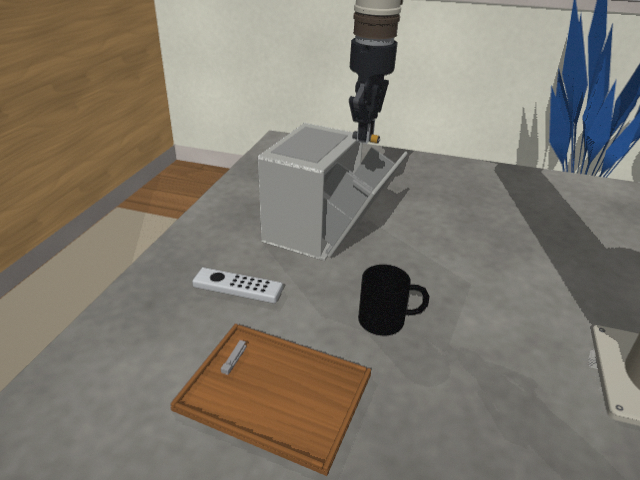

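The wrist view shows the open mouth, with the bucket centred near u≈252 and the battery held at (311,320). I'll shift 34 mm along -y and lower into the mouth.

>>> {"name": "play_rows", "arguments": {"increments": [[0.038,-0.1,0,0],[0.038,-0.17,0,0],[0.038,-0.17,-0.1,0],[0.038,-0.17,-0.2,0],[0.038,-0.17,-0.3,0],[0.038,-0.17,-0.4,0],[0.038,-0.17,-0.4,0]]}}

```text
clock: 14.6
eef_pos: [0.5402, -0.2204, 0.1643]
eef_rot: [[0.007, 0.153, 0.988], [-0.003, 0.988, -0.153], [-1.0, -0.002, 0.008]]
force: [0.1, 0.3, -0.0]
opening: 0.0126
```

Run:
```python
from h import *
s=arm.state(); print(s["clock"],s["eef_pos"],s["force"],s["opening"])
d=arm.camera("wrist"); cv2.imwrite("pics/w7.png",d["pixels"])
```

```text
14.6 [ 0.54020346 -0.22038084  0.16429488] [ 0.10236225  0.33451626 -0.04244359] 0.012579500806170573
```

View pics/w7.png

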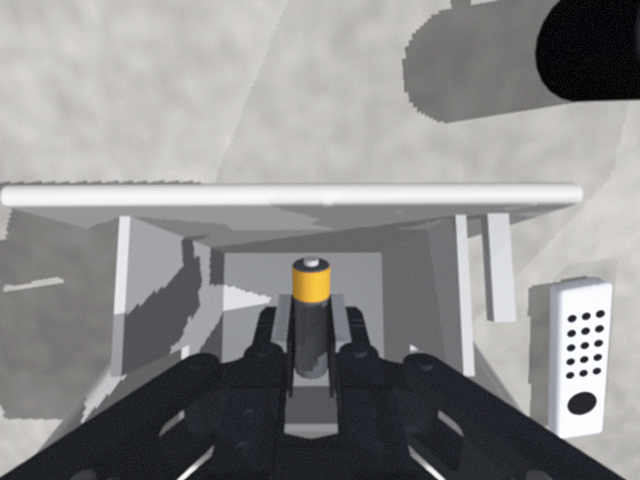

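The battery is centred over the bucket floor (u≈303), and the sidewalls at u≈120 and u≈462 are clear. I'll release it.

>>> {"name": "play_rows", "arguments": {"increments": [[0,0,0,0],[0,0,0,0],[0,0,0,0],[0,0,0,0],[0,0,0,0],[0,0,0,0]], "jaw": 0.1}}

```text
clock: 15.25
eef_pos: [0.5413, -0.221, 0.1664]
eef_rot: [[0.011, 0.154, 0.988], [-0.005, 0.988, -0.154], [-1.0, -0.003, 0.011]]
force: [-0.4, -0.2, -0.2]
opening: 0.0385
```

>>> {"name": "play_rows", "arguments": {"increments": [[0,0,0.12,0],[0,0,0.3,0],[0,0,0.4,0],[-0.1,0.015,0.4,0],[-0.2,0.03,0.4,0],[-0.2,0.03,0.4,0]]}}

```text
clock: 15.85
eef_pos: [0.4995, -0.2148, 0.247]
eef_rot: [[0.01, 0.154, 0.988], [-0.005, 0.988, -0.154], [-1.0, -0.003, 0.011]]
force: [-0.6, -0.8, 0.2]
opening: 0.0381
```

Run:
```python
from h import *
s=arm.state(); print(s["clock"],s["eef_pos"],s["force"],s["opening"])
d=arm.camera("wrist"); cv2.imwrite("pics/w8.png",d["pixels"])
```

```text
15.85 [ 0.49947026 -0.21476304  0.24699604] [-0.55935348 -0.80573987  0.23189393] 0.03813305728997359
```

View pics/w8.png

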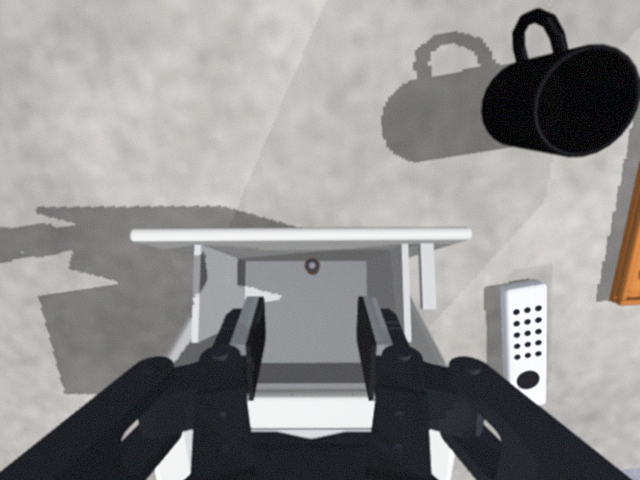

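The battery is in the bucket, standing on end and seen end-on at (312,266). The fingers are empty. I'll back off, close the fingers, and lower in front of the flap.

>>> {"name": "play_rows", "arguments": {"increments": [[-0.15,0.023,0,0],[-0.3,0.046,0,0],[-0.42,0.064,0,0],[-0.42,0.064,-0.1,0],[-0.42,0.064,-0.25,0],[-0.42,0.064,-0.39,0],[-0.42,0.064,-0.39,0]], "jaw": 1}}

```text
clock: 16.6
eef_pos: [0.4149, -0.2012, 0.1655]
eef_rot: [[0.005, 0.154, 0.988], [-0.002, 0.988, -0.154], [-1.0, -0.001, 0.005]]
force: [-0.4, -1.1, 0.3]
opening: 0.0002
```

>>> {"name": "play_rows", "arguments": {"increments": [[0.05,-0.0075,0,0],[0.1,-0.015,0,0],[0.15,-0.023,0,0],[0.2,-0.03,0,0],[0.25,-0.038,0,0],[0.25,-0.038,0,0]]}}

```text
clock: 17.2
eef_pos: [0.4667, -0.2091, 0.1657]
eef_rot: [[0.006, 0.154, 0.988], [-0.002, 0.988, -0.154], [-1.0, -0.001, 0.006]]
force: [-0.7, 0.4, -0.3]
opening: -0.0001
```

>>> {"name": "play_rows", "arguments": {"increments": [[0.03,-0.0045,0,0],[0.06,-0.009,0,0],[0.09,-0.014,0,0],[0.12,-0.018,0,0],[0.15,-0.023,0,0],[0.18,-0.027,0,0],[0.21,-0.032,0,0],[0.24,-0.036,0,0],[0.27,-0.041,0,0],[0.3,-0.045,0,0],[0.33,-0.05,0,0],[0.36,-0.055,0,0],[0.38,-0.058,0,0],[0.4,-0.06,0,0],[0.4,-0.06,0,0]]}}

```text
clock: 18.7
eef_pos: [0.5457, -0.2211, 0.166]
eef_rot: [[0.004, 0.154, 0.988], [-0.002, 0.988, -0.154], [-1.0, -0.001, 0.004]]
force: [-5.4, 1.3, 3.9]
opening: 0.0002
```

Run:
```python
from h import *
s=arm.state(); print(s["clock"],s["eef_pos"],s["force"],s["opening"])
d=arm.camera("side"); cv2.imwrite("pics/side9.png",d["pixels"])
```

```text
18.7 [ 0.54565843 -0.22109085  0.16596415] [-5.36097313  1.25605883  3.88751256] 0.00021647334574969375
```

View pics/side9.png

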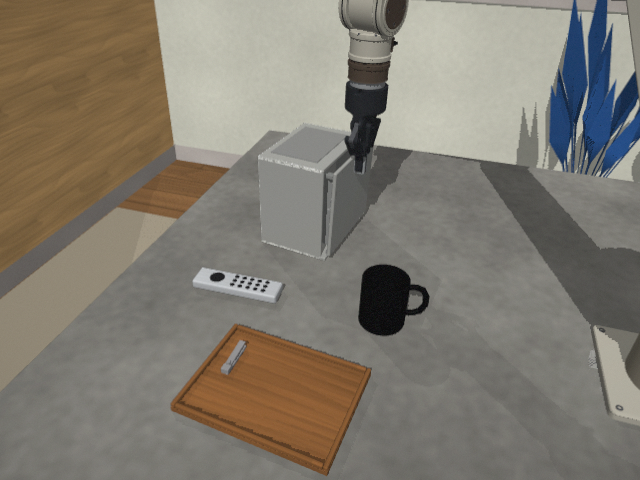

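The flap is nearly shut and following the fingers. I'll press on past shut.

>>> {"name": "play_rows", "arguments": {"increments": [[0.015,-0.002,0,0],[0.03,-0.0045,0,0],[0.045,-0.007,0,0],[0.06,-0.009,0,0],[0.068,-0.01,0,0],[0.068,-0.01,0,0]]}}

```text
clock: 19.35
eef_pos: [0.5575, -0.2228, 0.1662]
eef_rot: [[0.001, 0.154, 0.988], [-0.002, 0.988, -0.154], [-1.0, -0.001, 0.001]]
force: [-6.0, 0.9, 5.9]
opening: 0.0
```

>>> {"name": "play_rows", "arguments": {"increments": [[0.008,-0.001,0,0],[0.008,-0.001,0,0]]}}

```text
clock: 19.55
eef_pos: [0.5572, -0.2228, 0.1663]
eef_rot: [[-0.003, 0.155, 0.988], [-0.001, 0.988, -0.155], [-1.0, -0.002, -0.003]]
force: [-6.8, 1.2, 4.8]
opening: -0.0001
```

>>> {"name": "play_rows", "arguments": {"increments": [[0.01,-0.0015,0,0],[0.02,-0.003,0,0],[0.02,-0.003,0,0]]}}

```text
clock: 19.85
eef_pos: [0.5593, -0.2231, 0.1663]
eef_rot: [[-0.007, 0.155, 0.988], [-0.0, 0.988, -0.155], [-1.0, -0.001, -0.007]]
force: [-5.1, 1.8, 3.8]
opening: -0.0
```

>>> {"name": "play_rows", "arguments": {"increments": [[0.008,-0.001,0,0],[0.008,-0.001,0,0]]}}

```text
clock: 20.05
eef_pos: [0.559, -0.2231, 0.1663]
eef_rot: [[-0.01, 0.155, 0.988], [0.0, 0.988, -0.155], [-1.0, -0.001, -0.01]]
force: [-5.6, 0.9, 3.9]
opening: 0.0
```

>>> {"name": "play_rows", "arguments": {"increments": [[0.01,-0.0015,0,0],[0.015,-0.002,0,0],[0.015,-0.002,0,0]]}}

```text
clock: 20.35
eef_pos: [0.5601, -0.2232, 0.1664]
eef_rot: [[-0.014, 0.156, 0.988], [0.001, 0.988, -0.156], [-1.0, -0.001, -0.014]]
force: [-5.8, 0.6, 3.5]
opening: 0.0001
```

>>> {"name": "play_rows", "arguments": {"increments": [[-0.03,0.0045,0,0],[-0.06,0.009,0,0],[-0.1,0.015,0,0],[-0.15,0.023,0,0],[-0.3,0.045,0,0],[-0.5,0.075,0,0],[-0.7,0.105,0.1,0],[-0.8,0.12,0.3,0],[-0.8,0.12,0.3,0],[-0.8,0.12,0.3,0]]}}

```text
clock: 21.35
eef_pos: [0.4005, -0.1996, 0.2278]
eef_rot: [[-0.01, 0.156, 0.988], [-0.001, 0.988, -0.156], [-1.0, -0.003, -0.01]]
force: [-0.2, 0.1, -0.2]
opening: -0.0001
```

Run:
```python
from h import *
s=arm.state(); print(s["clock"],s["eef_pos"],s["force"],s["opening"])
d=arm.camera("side"); cv2.imwrite("pics/side10.png",d["pixels"])
c=arm.camera("scene"); cv2.imwrite("pics/scene10.png",c["pixels"])
crop(c,220,80,130,160,3.7,"pics/bs10.png")
```

```text
21.35 [ 0.4004592  -0.19959277  0.22779451] [-0.17616167  0.09163605 -0.18519848] -8.740794532990158e-05
```

View pics/side10.png

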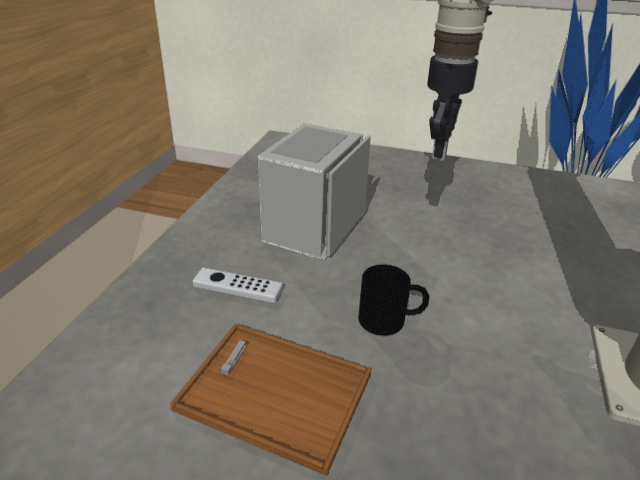

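View pics/bs10.png

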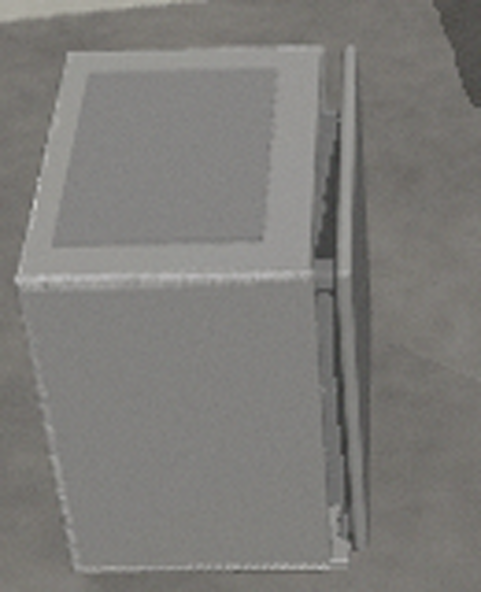

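View pics/scene10.png

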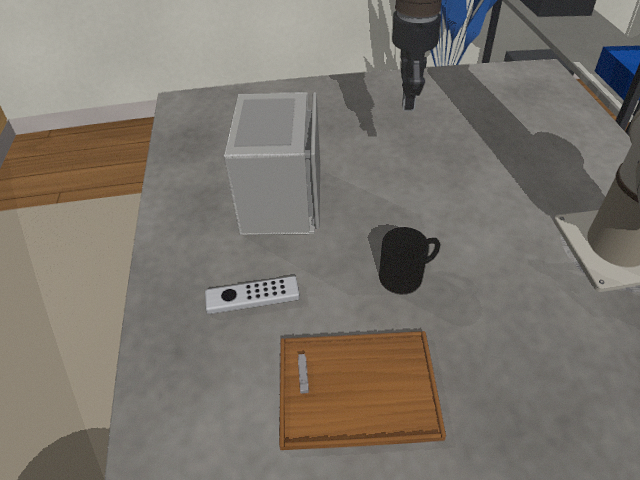

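The flap is shut, but its top edge is about 1.5 px further in than at the start: crop column 349 against 355. I'll wait and see whether it settles.

>>> {"name": "play_rows", "arguments": {"increments": [[0,0,0,0],[0,0,0,0],[0,0,0,0],[0,0,0,0],[0,0,0,0],[0,0,0,0],[0,0,0,0],[0,0,0,0],[0,0,0,0],[0,0,0,0],[0,0,0,0],[0,0,0,0],[0,0,0,0],[0,0,0,0],[0,0,0,0]]}}

```text
clock: 22.95
eef_pos: [0.4001, -0.1992, 0.226]
eef_rot: [[-0.014, 0.156, 0.988], [0.001, 0.988, -0.156], [-1.0, -0.001, -0.014]]
force: [0.5, 0.1, -0.4]
opening: 0.0001
```

Run:
```python
from h import *
c=arm.camera("scene")
crop(c,220,80,130,160,3.7,"pics/bs11.png")
a=cv2.imread("pics/scene0.png");b=cv2.imread("pics/scene10.png")
for n,i in (("0",a),("10",b),("now",c["pixels"])):
  for r in (100,125,145,200): print(n,r,i[r,300:324,1])
```

```text
0 100 [151 150 150 149 151 149 123 125 111 113 112 115 115 100 139 148 149 133
 113 109 116 116 119 116]
0 125 [151 149 149 152 147 104 105 109 112 116 101  70  67 114 148 153 149  90
  87 103 109 111 109 107]
0 145 [148 147 151 146 103 110 116  75  60  72  70  70  76 134 147 151 134  86
  83  93 124 121 122 124]
0 200 [129 127 126 129 126 127 129 114 106 111 113 113  72  63  83 120 125 123
  93  87 115 111 112 109]
10 100 [151 148 151 150 150 151 126 122 114 110 117 117 105 140 152 146  98 108
 114 116 115 116 118 119]
10 125 [148 149 150 154 143 103 106 114 115  78  69  77 136 153 150 122  92  90
  97 109 113 106 109 110]
10 145 [150 153 152 150 106 113  78  69  70  73  64 126 152 157 146  91  86  84
  84 105 122 123 125 127]
10 200 [125 129 130 130 126 129 133 111 109 111 112 113  69  60 112 131 128 115
  83  85 113 113 114 112]
now 100 [151 151 152 148 150 153 126 126 110 114 110 116 107 141 152 148 102 109
 115 115 111 116 115 115]
now 125 [150 152 147 151 148 105 106 114 117  80  66  81 138 152 153 122  94  86
 102 110 110 108 108 107]
now 145 [148 149 151 147 103 113  76  71  68  69  66 126 149 155 144  95  87  89
  88 103 121 125 121 126]
now 200 [128 130 130 126 126 130 130 110 107 114 110 114  68  59 113 128 128 114
  89  85 109 116 112 110]
```

View pics/bs11.png

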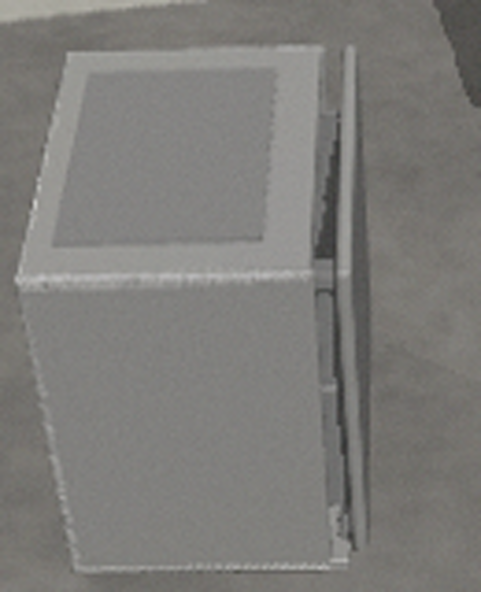

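The flap is stable, but its top is about 3 mm further in than at the start. I'll measure the gap between roof and flap before and after, on the z=0.2 plane (nominally 12 mm at angle 0).

Run:
```python
from h import *
c=arm.camera("scene"); d=arm.camera("side")
yaw=np.radians(-8.7); ex=np.array([np.cos(yaw),np.sin(yaw),0]); ey=np.array([-np.sin(yaw),np.cos(yaw),0])
# rectified top views at z=0.2 plane : 1 px = 0.5mm
def rect(c,img,mid):
    xs=np.arange(-40,60,.25)/1000; ys=np.arange(-110,110,1)/1000
    X,Y=np.meshgrid(xs,ys)
    P=mid+X[...,None]*ex+Y[...,None]*ey
    m=proj(c,P.reshape(-1,3)).reshape(*X.shape,2).astype(np.float32)
    return cv2.remap(img,m[...,0],m[...,1],cv2.INTER_CUBIC)
mid=np.array([.562,-.2275,.2])
for nm,cam,f0 in (("scene",c,"pics/scene0.png"),("side",d,"pics/side0.png")):
    A=rect(cam,cv2.imread(f0),mid);B=rect(cam,cam["pixels"],mid)
    out=np.vstack([A,np.zeros((10,A.shape[1],3),np.uint8),B])
    cv2.imwrite(f"pics/rect_{nm}.png",cv2.resize(out,None,fx=1.6,fy=1.25))
    for n,I in (("old",A),("new",B)):
        g=I[60:160,:,1].astype(float).mean(0)
        print(nm,n,[(x,int(v)) for x,v in zip(np.arange(-20,36,1),g[80:304:4])])
```

```text
scene old [(np.int64(-20), 111), (np.int64(-19), 111), (np.int64(-18), 111), (np.int64(-17), 111), (np.int64(-16), 111), (np.int64(-15), 111), (np.int64(-14), 112), (np.int64(-13), 111), (np.int64(-12), 111), (np.int64(-11), 111), (np.int64(-10), 112), (np.int64(-9), 112), (np.int64(-8), 112), (np.int64(-7), 113), (np.int64(-6), 113), (np.int64(-5), 112), (np.int64(-4), 110), (np.int64(-3), 105), (np.int64(-2), 94), (np.int64(-1), 86), (np.int64(0), 90), (np.int64(1), 112), (np.int64(2), 137), (np.int64(3), 152), (np.int64(4), 153), (np.int64(5), 151), (np.int64(6), 145), (np.int64(7), 129), (np.int64(8), 98), (np.int64(9), 74), (np.int64(10), 74), (np.int64(11), 84), (np.int64(12), 91), (np.int64(13), 98), (np.int64(14), 102), (np.int64(15), 107), (np.int64(16), 111), (np.int64(17), 113), (np.int64(18), 112), (np.int64(19), 112), (np.int64(20), 111), (np.int64(21), 109), (np.int64(22), 112), (np.int64(23), 126), (np.int64(24), 143), (np.int64(25), 151), (np.int64(26), 151), (np.int64(27), 149), (np.int64(28), 149), (np.int64(29), 149), (np.int64(30), 149), (np.int64(31), 148), (np.i
[... 2870 characters left out ...]
25), (np.int64(2), 140), (np.int64(3), 151), (np.int64(4), 158), (np.int64(5), 160), (np.int64(6), 155), (np.int64(7), 139), (np.int64(8), 114), (np.int64(9), 89), (np.int64(10), 73), (np.int64(11), 67), (np.int64(12), 67), (np.int64(13), 67), (np.int64(14), 68), (np.int64(15), 71), (np.int64(16), 78), (np.int64(17), 85), (np.int64(18), 93), (np.int64(19), 105), (np.int64(20), 122), (np.int64(21), 139), (np.int64(22), 151), (np.int64(23), 158), (np.int64(24), 160), (np.int64(25), 160), (np.int64(26), 159), (np.int64(27), 159), (np.int64(28), 159), (np.int64(29), 159), (np.int64(30), 159), (np.int64(31), 159), (np.int64(32), 159), (np.int64(33), 159), (np.int64(34), 159), (np.int64(35), 159)]
```

View pics/rect_scene.png

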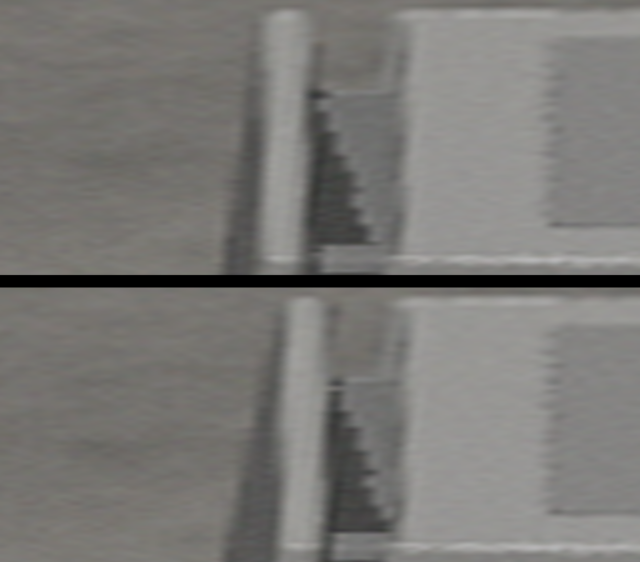

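View pics/rect_side.png

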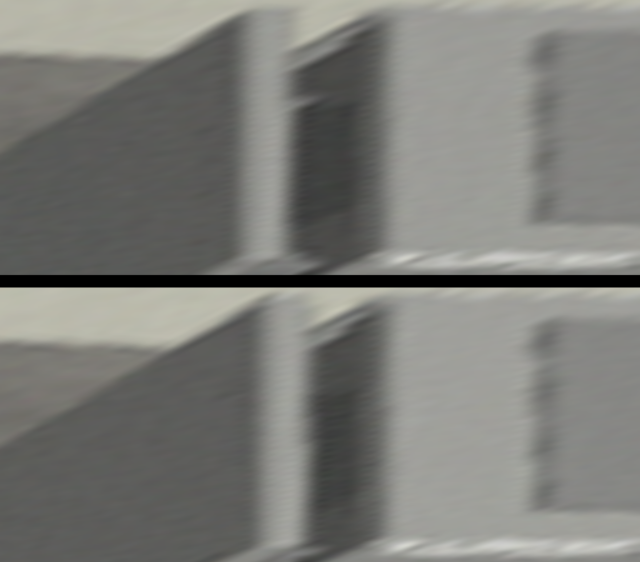

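The gap is now 12.8 mm (scene) and 11.7 mm (side), against the nominal 12 mm, so the flap sits at angle 0. At the start it stood about 3 mm out. It has held for over 2.5 s. I'll check the bystanders and hand in.

Run:
```python
from h import *
c=arm.camera("scene")["pixels"]; d=arm.camera("side")["pixels"]; a=cv2.imread("pics/scene0.png"); b=cv2.imread("pics/side0.png")
for n,i,j,r in (("mug",a,c,(365,220,80,80)),("remote",a,c,(200,270,105,48)),("clipper",a,c,(290,345,30,55)),("mug",b,d,(350,255,85,85)),("remote",b,d,(188,262,100,45)),("clipper",b,d,(215,335,35,45))):
    x,y,w,h=r; e=cv2.absdiff(i[y:y+h,x:x+w],j[y:y+h,x:x+w]).max(2); print(n,(e>40).sum(),e.mean().round(2))
s=arm.state(); print(s["clock"],s["force"]); print(arm.finish_job())
```

```text
mug 0 5.39
remote 0 3.26
clipper 0 4.22
mug 0 4.63
remote 0 3.93
clipper 0 3.59
23.2 [ 0.13847429 -0.05082871  0.28668448]
the job is handed in; nothing more can be done
None
```

The battery is in the bin and the flap is shut again. I handed the job in at about 23 s, with the arm clear of everything.

I pressed the flap until it sprang ajar, gripped the battery on a second, lower try, and dropped it through the mouth. I then pressed the flap in past shut again and backed away.

**Checks that passed**
- **Battery:** after the drop, the wrist camera showed it standing on end in the bucket. I could not see it again once the flap was shut.
- **Flap:** the gap to the roof measured 12.8 mm in the scene view and 11.7 mm in the side view, against a nominal 12 mm. It stayed shut in every picture after I backed off, the last about 2.5 s later.
- **Mug, remote and clipper:** both fixed cameras show no change at any of the three.

**Readings that disagreed**
- **First grasp:** the first closing read 12.2 mm and was too high, so I regripped. The second still read 12.7 mm, less than the battery's 14.5 mm, but it held.
- **Flap position:** it now sits about 3 mm further in at the top than in the first picture. The gap measurement puts the current position at shut and the starting one slightly out.

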